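# Slide the flat bar out to the pointer and hold it

### The job

Take the flat steel bar by its tail (the end away from the slotted head) and slide it lengthwise along the rail, without lifting it off, into the slotted head and on out over the head's outer lip, until its leading end is level with the tip of the pointer gauge. More than half of the bar then hangs out, so keep hold of the tail: finish while still holding the bar there, lying flat on the jig, straight in its slot and at rest, never letting it tip, and do not disturb the grease tin, the tape measure or the wood block.

Things in the scene. Friction and masses are not known exactly. Their poses are not given: they have to be found in the camera images.
- jig: Bare steel slide jig fixed to the bench. Origin on the bench under the middle of its head's outer lip; the bar travels to the jig's -y (to the robot's right and away). The head spans y 0 to 45 mm, 70 mm wide (foot 90): an open-topped slot along y, 36 mm wide, floor 70 mm above the bench, fences 12 mm high, 64 mm over their outsides; a flared mouth about 42 mm wide inside reaches back to y 56 mm.
- lip (a point): Middle of the outer edge of the slot floor, 70 mm above the jig's origin.
- bar: Loose rusty flat steel bar, 32 mm wide (x), 300 mm long (y), 8 mm thick (z), about 0.5 kg, centre of mass at its middle. Origin at the centre of its underside. Starts on the rail along it, leading end (-y) 12 to 27 mm short of the head's slot, tail (+y) sticking out 55 to 75 mm behind the rail's end, where it can be gripped across its width from above.
- bar_front (a point): Middle of the bar's leading end face (bar -y), at half thickness: 150 mm from the bar's origin along its -y and 4 mm up.
- gauge: Fixed bare steel pointer gauge beside the bar's path, 165 to 190 mm beyond the lip: block 42 x 38 x 30 mm, 10 mm post up to 92 mm height, and a level pointed scriber 6 mm thick that reaches from the post (50 mm off on the +x side) towards the bar's path. Origin on the bench under the scriber's tip; axes parallel to the jig's.
- gauge_tip (a point): Tip of the scriber, 74 mm above the bench (mid thickness of the bar), 24 mm to the jig's +x side of the middle of the bar's path, so 8 mm clear of the bar's edge. The bar's end face must come level with it along the jig's y.
- grease_tin: Bystander: round flat tin, 70 mm diameter, 39 mm high, on the far side of the jig.
- tape: Bystander: yellow tape measure, 35 x 79 x 63 mm, between the robot and the jig.
- block: Bystander: pine wood block, 58 x 100 x 36 mm, to the right between the robot and the jig.
- rail_end (a point): Top middle of the rear end of the jig's rail. The rail, 18 mm wide, top 70 mm above the bench, level with the slot floor, runs along the jig's x = 0 from the head back to y 300 mm; below it only a thin web and two legs 16 mm wide at y 130 and 280 mm (feet 70 mm wide, 8 mm high), so fingers gripping the bar by its sides straddle the rail freely.
Things that resemble listed ones, but are neither listed nor needed, are in the scene too. Leave any green look-alike of the gauge alone.

How it is judged:
By the outcome, as a careful person would: the job done as asked, in the order asked, and still so for the second after the job is handed in, while the arm keeps its last pose, push and grip.
It also fails if it takes over 29 s, if anything falls off the work surface, if the arm or the gripper's body presses on something with over 40 N, if the wrist force passes 120 N, or if a joint passes its speed limit or range.

### The arm

A 6-joint arm with a two-finger parallel gripper is mounted at the origin on a cart in front of the work surface, level with it; the furniture and walls round the work are solid. World frame = base frame: x ahead of the robot, y to its left, z up, the work surface at z = 0. Lengths are in m, angles in rad, forces in N, time in s.
With the tool pointing down it reaches from about 0.25 to 0.775 m from the base axis. Payload 4 kg.
Tool frame: the origin (TCP) lies at the very end of the fingers, on their centre line; the grasp point (between the pads) lies 19 mm behind it; z points along the fingers, y is the line along which they close (so a half turn about z gives the same grasp; the last joint's range is limited). The gripper opens to 94 mm and grips with 3 to 60 N. Pads are 16 mm wide; open, the fingers measure 119 mm over their backs; the gripper's body (75 mm by 177 mm) begins 78 mm behind the grasp point.
Start: joints at [1.121, 0.087, 1.371, -0, 1.684, -0.103], TCP at [0.187, 0.517, 0.206] pointing down, gripper open.
Joint ranges: [-3.1, 3.1], [-0.76, 2.03], [0.27, 2.55], [-1.08, 4.22], [0.17, 2.65], [-2.57, 2.57]. Speed limits (rad/s): [2.79, 2.79, 3.14, 3.14, 3.14, 3.14].

### API

Orientations are given as a unit quaternion [w, x, y, z].
In Python, from cell import ctrl, imaging gives the robot as it stands.
- The arm moves only by the tool send_rows, never from a script. Its argument "rows" is a list that holds one entry, the list of rows, each a list of 7 numbers: the opening, from 0 (shut) to 1 (fully open), then the shift along the tool's x, y, z in m, then the turn, a rotation vector about the tool's x, y, z in degrees. In form: [[[jaw, dx, dy, dz, ax, ay, az], ...]]. A call has 1 to 20 rows; each row shifts and turns the commanded pose from where the row before left it, along the tool's axes as they then stand; what a row does not reach is not made up. A row lasts 1/10 s, in which the tool goes at most 50 mm and 8.59 degrees, less where a joint would pass 70% of its speed; a pose out of reach is approached as far as the arm can. A call is refused whole if a number of a shift passes 0.05 or a number of a turn 8.59, either way. A call with a gripper value outside its range is refused whole. The fingers move at their own pace and stop on an object; "squeeze" is the grip in N (left out, the last holds). Time passes only in rows, so rows that do not move let the fingers close. It gives the time, the measured TCP pose, the force, the opening and the grip force at its end, in the units of the state.
- ctrl.sense(): the state, without advancing time (a new reading comes with each control period).
- imaging.snapshot(name): name is "scene" or "top"; returns a dict with "img" (384x512x3 uint8, red, green, blue), "K" (3x3 intrinsics, pixels), "distortion" ([k1, k2, p1, p2, k3] as OpenCV has them; the pictures are not rectified), "cam_to_world" (4x4, takes a point from camera to world coordinates). Camera axes: x right, y up, looking along -z (the intrinsics and any distortion apply to the point x, -y, -z); pixel columns grow to the right and rows downward; lengths in m; the calibration is good to about 2 mm. A picture is of the moment at which its call begins. There is no depth.
- ctrl.sign_off(): hands the job in; it is judged then, once.
The state is a dict: "time_s": time; "joint_positions": joint angles; "qvel": joint speeds; "effort": joint torques, N m; "position": TCP position; "tool_rot": TCP orientation; "force": force on the tool from outside, world axes, zero at the start; "wrist_torque": the same for the moment, N m; "width": finger opening in m; "gripper_force": force on a finger pad.
Only numpy, scipy, OpenCV 4.12 (cv2) and the standard library are available. Lean on these libraries where they do the work, as an engineer would, in place of code of your own. Each camera call takes 0.05 s, during which the arm holds its last target. There are 200 camera calls.

## Working session

There is one attempt and no reset: what is moved stays moved. The work goes in short steps, Python scripts to look and compute and a tool call to move; the robot and the scene stay as the last step left them, time stands still between calls to the robot, and variables do not carry over. Pictures are saved under pics/ and viewed, at most 10 in all, crops included, and the job is handed in when it is done.

Besides the shell and the picture viewer there is one more tool, called after ">>>" in YAML: its name, and indented under it one key for each argument. send_rows: Moves the arm, as the interface text tells. Its arguments: {"type":"object","properties":{"rows":{"type":"array"},"squeeze":{"type":"number"}},"required":["rows"]}

```bash
mkdir -p pics; cat > h.py <<'E'
import numpy as np, cv2, pickle
from cell import ctrl, imaging
def snap(n,f):
    s=imaging.snapshot(n); pickle.dump(s,open(f'pics/{f}.pkl','wb'))
    cv2.imwrite(f'pics/{f}.png',s['img'][:,:,::-1]); return s
def ld(f): return pickle.load(open(f'pics/{f}.pkl','rb'))
def ray(s,uv,z):
    p=cv2.undistortPoints(np.array(uv,float).reshape(-1,1,2),np.array(s['K']),np.array(s['distortion']))[:,0]
    d=np.c_[p[:,0],-p[:,1],-np.ones(len(p))]; T=np.array(s['cam_to_world'])
    d=d@T[:3,:3].T; o=T[:3,3]; return o+d*((z-o[2])/d[:,2])[:,None]
def proj(s,P):
    T=np.array(s['cam_to_world']); q=(np.atleast_2d(P)-T[:3,3])@T[:3,:3]
    q=q*[1,-1,-1]; return cv2.projectPoints(q,np.zeros(3),np.zeros(3),np.array(s['K']),np.array(s['distortion']))[0][:,0]
E
python3 - <<'E'
from h import *
a=snap('top','t0'); b=snap('scene','s0')
for n in('t0','s0'):
    i=cv2.imread(f'pics/{n}.png'); cv2.imwrite(f'pics/{n}b.png',cv2.resize(i,(800,600),interpolation=cv2.INTER_CUBIC))
print(a['cam_to_world'][:3,3],b['cam_to_world'][:3,3]); print(ctrl.sense())
E
```

```text
[ 0.4250392  -0.17863949  0.98941829] [ 0.01887275 -0.67086051  0.53105219]
{'time_s': 0.1, 'joint_positions': array([ 1.12092334e+00,  8.78886002e-02,  1.37207042e+00, -1.54105465e-05,
        1.68359082e+00, -1.03096680e-01]), 'qvel': array([-0.00175892, -0.0017938 , -0.0047353 ,  0.00107073,  0.00043712,
       -0.00229405]), 'effort': array([ 3.06529146e-03, -3.41253912e+01, -3.03300190e+01,  7.18983798e-02,
        3.04402225e-02, -7.60109288e-05]), 'position': array([0.18672455, 0.51682173, 0.2044337 ]), 'tool_rot': array([-2.59765047e-04,  1.72521446e-01,  9.85005276e-01, -9.43514721e-04]), 'force': array([0.85685371, 0.20749529, 0.18870337]), 'wrist_torque': array([ 0.01338383, -0.00181133,  0.00669714]), 'gripper_force': 0.0, 'width': 0.09443559365010411}
```

View pics/t0b.png

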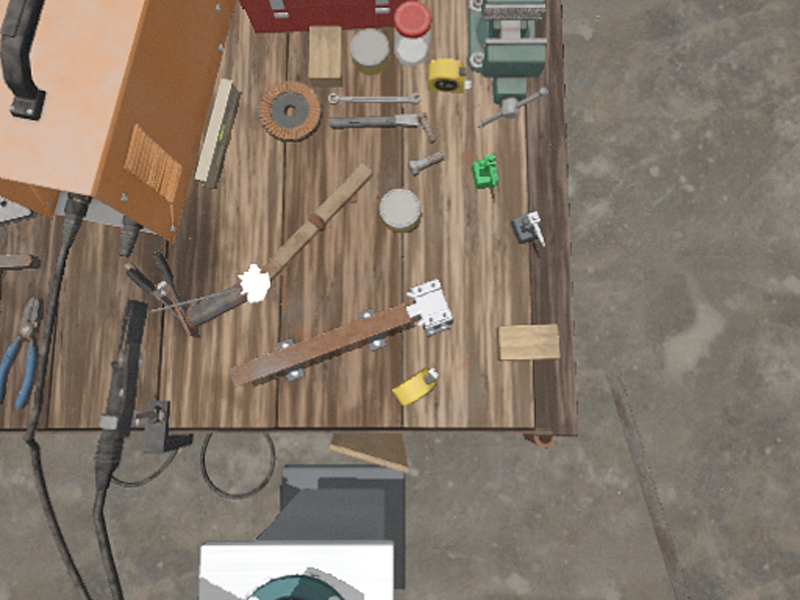

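View pics/s0b.png

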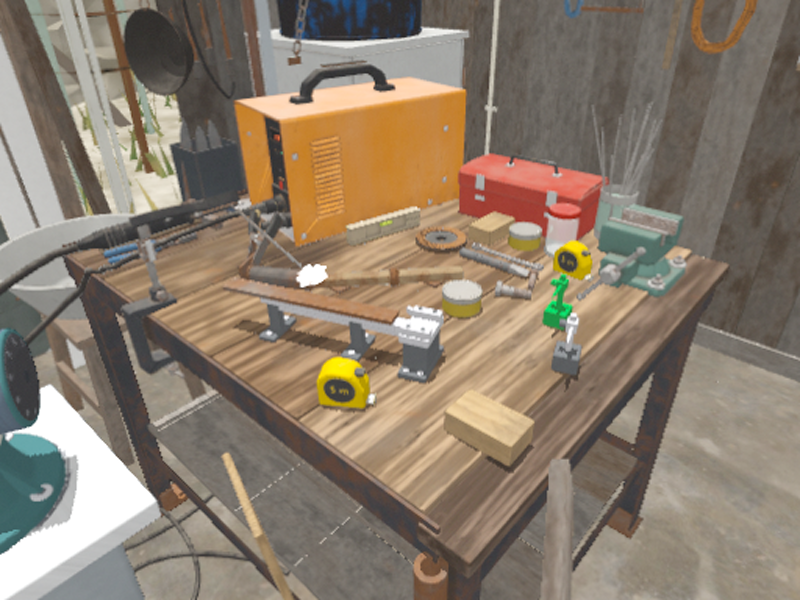

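The top view shows the bar from (235,375) to (412,315), the head near (430,307) and the grey gauge near (527,228), all in 800-px coordinates. The green look-alike is at (486,172). I'll zoom in for accurate points.

```bash
python3 - <<'E'
from h import *
i=cv2.imread('pics/t0.png')
A=cv2.resize(i[170:250,140:300],(800,400),interpolation=cv2.INTER_CUBIC)
B=cv2.resize(i[125:165,315:360],(225,200),interpolation=cv2.INTER_CUBIC)
j=cv2.imread('pics/s0.png')
C=cv2.resize(j[195:245,345:380],(140,200),interpolation=cv2.INTER_CUBIC)
D=cv2.resize(j[175:245,140:290],(429,200),interpolation=cv2.INTER_CUBIC)
cv2.imwrite('pics/c0.png',np.vstack([A,np.hstack([B,C,D,np.zeros((200,6,3),np.uint8)])]))
E
```

```text
(no output)
```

View pics/c0.png

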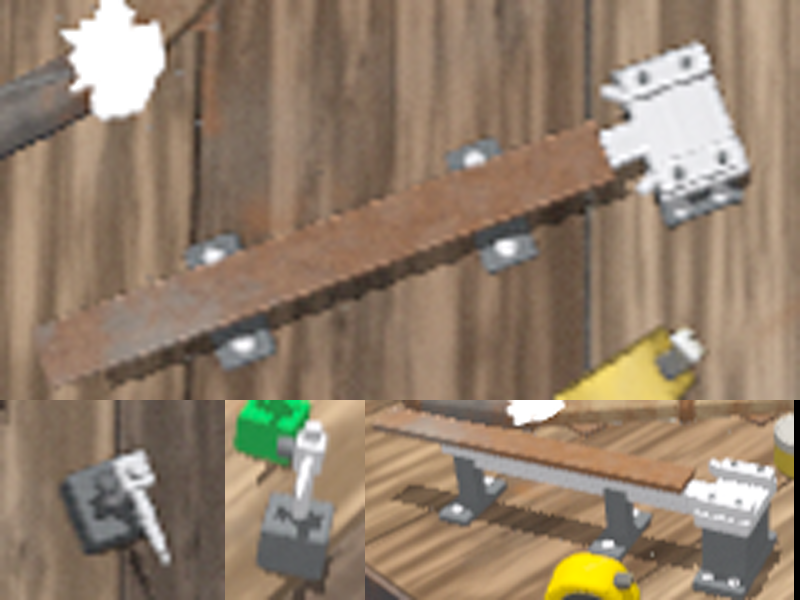

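The crop shows the bar corners at (38,328), (57,386), (597,122) and (612,182). The head's outer fence corners are at (702,42) and (748,182), and the scriber tip is at (167,562) in the lower-left inset.

```bash
python3 - <<'E'
from h import *
s=ld('t0')
f=lambda L,o,k:[(o[0]+(u+.5)/k-.5,o[1]+(v+.5)/k-.5) for u,v in L]
bc=ray(s,f([(38,328),(57,386),(597,122),(612,182)],(140,170),5),.078)
hc=ray(s,f([(702,42),(748,182)],(140,170),5),.082)
gt=ray(s,f([(167,162)],(315,125),5),.0745)[0]
print(bc,hc,gt)
t=(bc[0]+bc[1])/2; fr=(bc[2]+bc[3])/2; d=(fr-t)/np.linalg.norm(fr-t)
lip=hc.mean(0); e=hc[1]-hc[0]
print('len',np.linalg.norm(fr-t),'dir',d,np.degrees(np.arctan2(d[1],d[0])),'headw',np.linalg.norm(e),'hdir',np.degrees(np.arctan2(e[1],e[0]))+90-180)
d2=lip-t; d2[2]=0;print('tail->lip dir',np.degrees(np.arctan2(d2[1],d2[0])))
n=np.array([-d[1],d[0],0])
print('front to lip',(lip-fr)@d,'lateral',(lip-fr)@n,'gauge beyond lip',(gt-lip)@d,'lat',(gt-lip)@n,'travel',(gt-fr)@d)
np.save('g.npy',[t,fr,lip,gt,d])
q=ctrl.sense()['tool_rot'];from scipy.spatial.transform import Rotation as R
print(R.from_quat(q[[1,2,3,0]]).as_matrix().round(3)); print('tail',t)
# scene reprojection check
S=ld('s0'); 
P=np.vstack([bc,hc,gt]);print(proj(S,P)*1.5625)
E
```

```text
[[ 0.43840796  0.09965825  0.078     ]
 [ 0.4098269   0.08899769  0.078     ]
 [ 0.54226674 -0.1790275   0.078     ]
 [ 0.51174218 -0.18662754  0.078     ]] [[ 0.58275837 -0.23229492  0.082     ]
 [ 0.51144284 -0.25491141  0.082     ]] [ 0.63904413 -0.40816063  0.0745    ]
len 0.2956364420414789 dir [ 0.34801876 -0.93748757  0.        ] -69.63381854938491 headw 0.07481585233627196 hdir -252.40446976905008
tail->lip dir -70.00205104989247
front to lip 0.06397024831804478 lateral -0.002311177107940776 gauge beyond lip 0.18626865179284152 lat 0.028926821955858197 travel 0.2502389001108863
[[-0.94   0.34  -0.001]
 [ 0.34   0.94  -0.002]
 [ 0.    -0.002 -1.   ]]
tail [0.42411743 0.09432797 0.078     ]
[[234.25370477 278.30621534]
 [222.84831285 286.74050825]
 [398.1803912  311.48001235]
 [387.95203003 321.63702855]
 [442.44034678 310.78958258]
 [423.14028675 336.93920379]
 [566.34526337 343.25588231]]
```

>>> send_rows:
  rows:
    - [[1,0,0,0,0,0,8.3],[1,0,0,0,0,0,8.3],[1,0,0,0,0,0,8.3],[1,0,0,0,0,0,8.3],[1,0,0,0,0,0,8.3],[1,0,0,0,0,0,8.3],[1,-0.038,0.006,0,0,0,0],[1,-0.038,0.006,0,0,0,0],[1,-0.038,0.006,0,0,0,0],[1,-0.038,0.006,0,0,0,0],[1,-0.038,0.006,0,0,0,0],[1,-0.038,0.006,0,0,0,0],[1,-0.038,0.006,0,0,0,0],[1,-0.038,0.006,0,0,0,0],[1,-0.038,0.006,0,0,0,0],[1,-0.038,0.006,0,0,0,0],[1,-0.038,0.006,0,0,0,0],[1,-0.038,0.006,0,0,0,0],[1,-0.037,0.005,0,0,0,0],[1,0,0,0,0,0,0]]

```text
time_s: 2.1
position: [0.4315, 0.0783, 0.2046]
tool_rot: [-0.0, 0.574, 0.819, -0.001]
force: [-0.0, 0.7, 0.0]
width: 0.0941
gripper_force: 0.0
```

>>> send_rows:
  rows:
    - [[1,0,-0.0015,0.03,0,0,0],[1,0,0,0.03,0,0,0],[1,0,0,0.03,0,0,0],[1,0,0,0.03,0,0,0],[1,0,0,0.02,0,0,0],[1,0,0,0.009,0,0,0],[1,0,0,0,0,0,0]]
  squeeze: 30

```text
time_s: 2.8
position: [0.4276, 0.0818, 0.0551]
tool_rot: [-0.001, 0.571, 0.821, -0.001]
force: [1.0, 0.1, 0.6]
width: 0.094
gripper_force: 0.0
```

```bash
python3 - <<'E'
from h import *
a=snap('top','t1'); b=snap('scene','s1')
A=cv2.resize(a['img'][170:250,140:300],(800,400),interpolation=cv2.INTER_CUBIC)
B=cv2.resize(b['img'][170:245,130:290],(427,200),interpolation=cv2.INTER_CUBIC)
cv2.imwrite('pics/c1.png',np.vstack([A,np.hstack([B,np.zeros((200,373,3),np.uint8)])])[:,:,::-1])
E
```

```text
(no output)
```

View pics/c1.png

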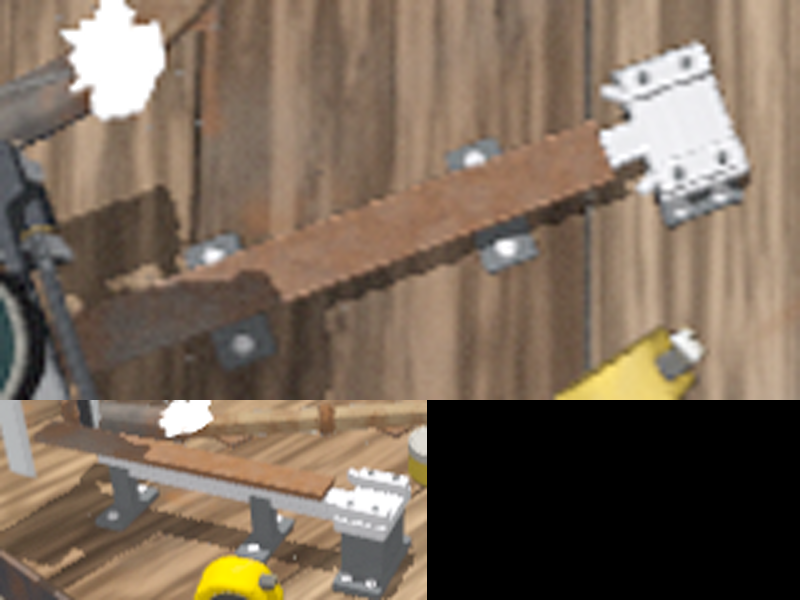

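The fingers straddle the tail and the bar hasn't moved: its front edge is still at (597..612, 122..182). Closing the gripper.

>>> send_rows:
  rows:
    - [[0.25,0,0,0,0,0,0],[0.2,0,0,0,0,0,0],[0.2,0,0,0,0,0,0],[0.2,0,0,0,0,0,0],[0.2,0,0,0,0,0,0],[0.2,0,0,0,0,0,0],[0.2,0,0,0,0,0,0],[0.2,0,0,0,0,0,0]]
  squeeze: 30

```text
time_s: 3.7
position: [0.4291, 0.0813, 0.0564]
tool_rot: [0.0, 0.571, 0.821, 0.0]
force: [1.3, 1.5, -0.7]
width: 0.0332
gripper_force: 0.4
```

>>> send_rows:
  rows:
    - [[0.1,0,0,0,0,0,0],[0.1,0,0,0,0,0,0],[0.1,0,0,0,0,0,0],[0.1,0,0,0,0,0,0]]
  squeeze: 40

```text
time_s: 4.1
position: [0.4292, 0.0813, 0.0564]
tool_rot: [0.0, 0.571, 0.821, 0.0]
force: [1.7, 1.0, -1.3]
width: 0.0313
gripper_force: 40.0
```

```bash
python3 - <<'E'
from h import *
s=ctrl.sense(); print(s['position'],s['force'],s['wrist_torque'],s['width'],s['gripper_force'])
a=snap('top','t2')
A=cv2.resize(a['img'][170:250,140:300],(800,400),interpolation=cv2.INTER_CUBIC)
cv2.imwrite('pics/c2.png',A[:,:,::-1])
E
```

```text
[0.42916741 0.08130616 0.05642687] [ 1.72209677  0.9845262  -1.26816159] [-0.00385605 -0.17843222  0.11210417] 0.03126070700945041 40.00047326087952
```

View pics/c2.png

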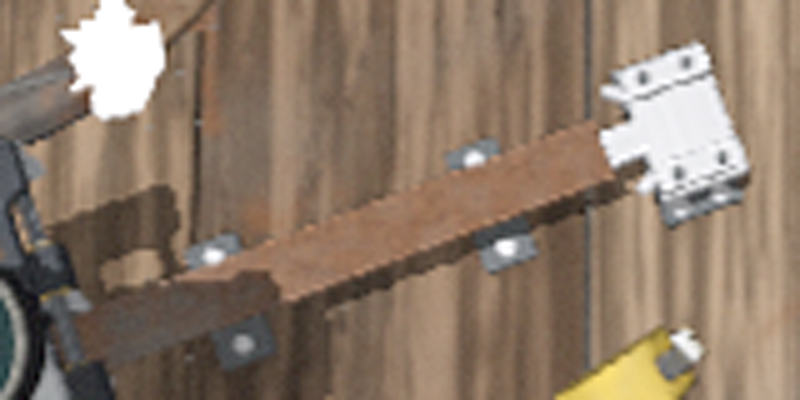

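```bash
python3 - <<'E'
from h import *
s=ld('t2'); f=lambda L:[(140+(u+.5)/5-.5,170+(v+.5)/5-.5) for u,v in L]
h=ray(s,f([(687,62),(723,158),(643,77),(680,173)]),.082)
m=[(h[0]+h[1])/2,(h[2]+h[3])/2]; D=m[0]-m[1]; print('slot ang',np.degrees(np.arctan2(D[1],D[0])), np.linalg.norm(h[0]-h[1]),np.linalg.norm(D))
fm=ray(s,f([(597,122),(612,182)]),.078).mean(0)
rail=ray(s,f([(605,130),(614,166)]),.07).mean(0)
g=np.load('g.npy'); lipc=g[2]
tail=np.array([.4292,.0813,0])
for a in (-69.6,-70):
  d=np.array([np.cos(np.radians(a)),np.sin(np.radians(a)),0]); n=np.array([-d[1],d[0],0])
  print(a,[round(1e3*float((p-tail)@n),1) for p in (fm,rail,m[1],m[0],lipc,g[3])],[round(1e3*float((p-tail)@d),1) for p in (fm,rail,m[1],m[0],lipc,g[3])])
# head feet/legs: leg feet screw holes z=.008
L=ray(s,f([(213,256),(245,344),(474,158),(507,247)]),.009)
for a in (0,2): print((L[a]+L[a+1])/2, np.linalg.norm(L[a]-L[a+1]))
D=(L[2]+L[3]-L[0]-L[1])/2; print('jig ang',np.degrees(np.arctan2(D[1],D[0])),np.linalg.norm(D))
d=D/np.linalg.norm(D); n=np.array([-d[1],d[0],0]); 
print('jig axis offset', [round(1e3*float((p-(L[0]+L[1])/2)@n),1) for p in (tail,fm,m[1],m[0],g[3])])
E
```

```text
slot ang -70.80018640583101 0.05206718386306082 0.023295834018218355
-69.6 [-0.4, 1.4, 2.1, 1.6, -2.7, 26.1] [281.7, 285.1, 313.2, 336.5, 345.6, 531.9]
-70 [1.6, 3.4, 4.3, 4.0, -0.3, 29.8] [281.6, 285.1, 313.2, 336.5, 345.6, 531.7]
[0.4544688  0.01886375 0.009     ] 0.05060578881674162
[ 0.50716117 -0.12132926  0.009     ] 0.051691205211778286
jig ang -69.40097102783298 0.14976837687325978
jig axis offset [-1.7, -3.1, -0.7, -1.2, 22.5]
```

>>> send_rows:
  rows:
    - [[0.1,0,0.0008,0,0,0,-0.25],[0.1,-0.01,0,0,0,0,0],[0.1,-0.01,0,0,0,0,0],[0.1,-0.01,0,0,0,0,0],[0.1,0,0,0,0,0,0],[0.1,0,0,0,0,0,0]]
  squeeze: 50

```text
time_s: 4.75
position: [0.441, 0.0516, 0.0565]
tool_rot: [0.001, 0.57, 0.822, -0.001]
force: [1.6, -2.1, -0.9]
width: 0.0313
gripper_force: 50.0
```

```bash
python3 - <<'E'
from h import *
s=ctrl.sense(); print(s['position'],s['force'],s['wrist_torque'],s['width'],s['gripper_force'],s['tool_rot'])
a=snap('top','t3')
A=cv2.resize(a['img'][165:225,215:315],(800,480),interpolation=cv2.INTER_CUBIC)
cv2.imwrite('pics/c3.png',A[:,:,::-1])
E
```

```text
[0.44096987 0.05158543 0.05645387] [ 1.63815442 -2.06764806 -0.86665392] [-0.51337216 -0.16058262  0.10804177] 0.0313279370258669 49.98845100402832 [ 0.0013496   0.56984193  0.82175267 -0.00095216]
```

View pics/c3.png

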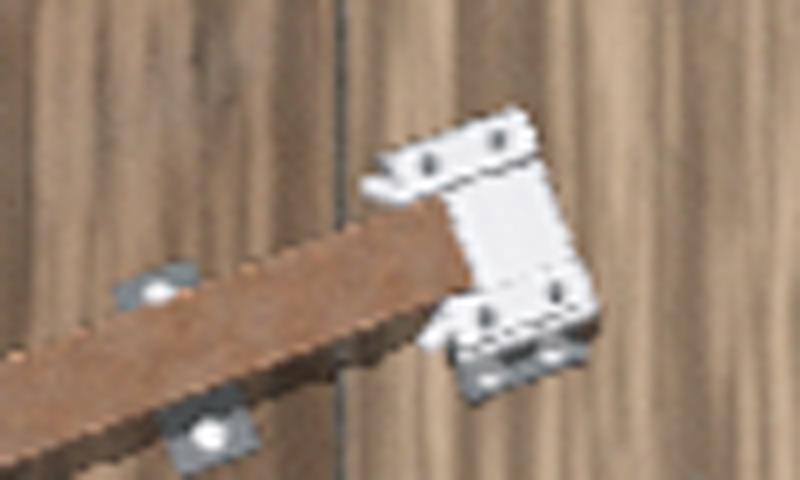

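The bar's front corners, at (440,197) and (472,288), are now inside the slot and contact forces are small. Sliding on.

>>> send_rows:
  rows:
    - [[0.1,-0.01,0,0,0,0,0],[0.1,-0.01,0,0,0,0,0],[0.1,-0.01,0,0,0,0,0],[0.1,-0.01,0,0,0,0,0],[0.1,-0.01,0,0,0,0,0],[0.1,-0.01,0,0,0,0,0],[0.1,-0.01,0,0,0,0,0],[0.1,0,0,0,0,0,0]]

```text
time_s: 5.6
position: [0.4658, -0.0147, 0.0565]
tool_rot: [0.001, 0.57, 0.822, -0.001]
force: [0.9, -1.8, -0.9]
width: 0.0316
gripper_force: 50.0
```

```bash
python3 - <<'E'
from h import *
s=ctrl.sense(); print(s['position'],s['force'],s['wrist_torque'],s['width'],s['tool_rot'])
E
```

```text
[ 0.46584595 -0.01471332  0.0564513 ] [ 0.9278312  -1.84834534 -0.94982442] [-0.38671635 -0.07375376  0.05138967] 0.03156658630607654 [ 0.00148316  0.57004748  0.82160974 -0.00105335]
```

>>> send_rows:
  rows:
    - [[0.1,-0.01,0,0,0,0,0],[0.1,-0.01,0,0,0,0,0],[0.1,-0.01,0,0,0,0,0],[0.1,-0.01,0,0,0,0,0],[0.1,-0.01,0,0,0,0,0],[0.1,-0.01,0,0,0,0,0],[0.1,-0.01,0,0,0,0,0],[0.1,-0.01,0,0,0,0,0],[0.1,-0.01,0,0,0,0,0],[0.1,-0.01,0,0,0,0,0],[0.1,-0.01,0,0,0,0,0],[0.1,0,0,0,0,0,0],[0.1,0,0,0,0,0,0]]

```text
time_s: 6.9
position: [0.5046, -0.1176, 0.0567]
tool_rot: [0.002, 0.57, 0.822, -0.001]
force: [1.6, -3.6, -0.5]
width: 0.0313
gripper_force: 50.0
```

```bash
python3 - <<'E'
from h import *
s=ctrl.sense(); print(s['position'],s['force'],s['wrist_torque'],s['width'],s['tool_rot'])
a=snap('top','t4'); b=snap('scene','s4')
A=cv2.resize(a['img'][120:220,240:360],(720,600),interpolation=cv2.INTER_CUBIC)
cv2.imwrite('pics/c4.png',A[:,:,::-1])
E
```

```text
[ 0.50457699 -0.11759171  0.05669134] [ 1.64016596 -3.56658454 -0.51358941] [-0.54441422 -0.13840584  0.00299554] 0.031284232274306246 [ 0.0022125   0.56972551  0.82183115 -0.00123295]
```

View pics/c4.png

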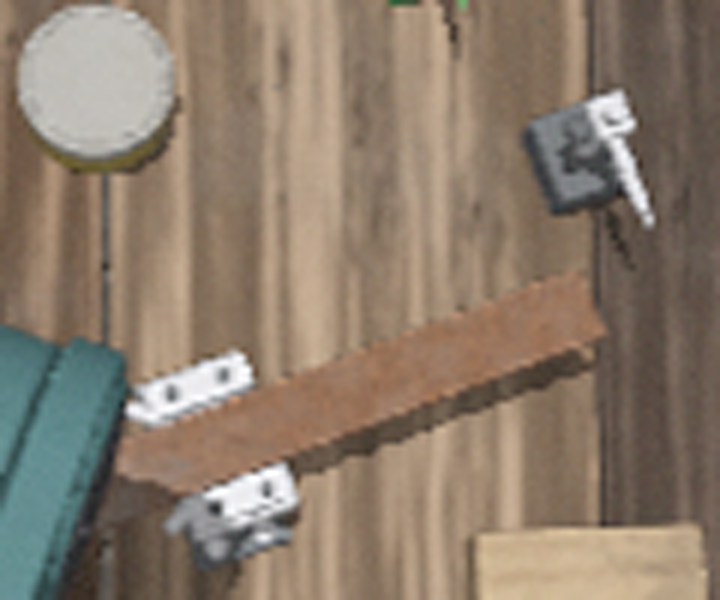

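The front corners are at (580,270) and (606,330), the scriber tip is at (651,225), and the tin hasn't moved. Working out the remaining travel.

```bash
python3 - <<'E'
from h import *
s=ld('t4'); f=lambda L:[(240+(u+.5)/6-.5,120+(v+.5)/6-.5) for u,v in L]
c=ray(s,f([(580,270),(606,330)]),.078); g=ray(s,f([(651,226)]),.074)[0]
a=np.radians(-69.4); d=np.array([np.cos(a),np.sin(a),0]); n=np.array([-d[1],d[0],0])
m=c.mean(0); print('remaining',(g-m)@d,'lat',(g-m)@n,'corners',(g-c)@d, np.linalg.norm(c[0]-c[1]))
# subpixel: profile along bar centre & along the scriber's axis
G=cv2.cvtColor(s['img'],cv2.COLOR_RGB2GRAY).astype(np.float32); I=s['img'].astype(np.float32)
k=np.arange(-.015,.0151,.0015)
for off in (-.011,-.005,0,.005,.011):
    p=proj(s,m+n*off+np.outer(k,d)).astype(np.float32)
    r=cv2.remap(I[:,:,0]-I[:,:,2],p[:,0],p[:,1],cv2.INTER_LINEAR)[:,0]; print('bar',off,r.round().astype(int))
for j in np.arange(-.008,.013,.002):
    p=proj(s,g+n*j+np.outer(k,d)).astype(np.float32)
    print('tip %.3f'%j,cv2.remap(G,p[:,0],p[:,1],cv2.INTER_LINEAR)[:,0].round().astype(int))
E
```

```text
remaining 0.03659226140645056 lat 0.021613489700916977 corners [0.03685112 0.0363334 ] 0.027959450672844652
bar -0.011 [59 58 59 60 61 63 67 67 67 57 44 31 25 24 24 26 27 28 26 22 22]
bar -0.005 [55 55 55 56 57 59 60 60 59 48 34 24 21 24 26 25 25 25 26 27 25]
bar 0 [54 54 53 55 58 58 60 63 61 55 37 17 20 26 26 25 25 26 27 28 27]
bar 0.005 [63 64 64 64 62 60 60 62 60 55 43 31 22 21 24 25 24 24 22 24 25]
bar 0.011 [56 56 57 59 57 57 58 59 59 54 46 40 37 28 17 20 22 23 24 25 26]
tip -0.008 [ 63  70  83  84  85  85  83  80  79  83  89  94  96 100  97  91  93  95
  91  87  86]
tip -0.006 [62 66 77 84 83 82 83 82 78 81 84 87 92 96 97 92 92 96 94 86 85]
tip -0.004 [54 66 75 84 83 82 84 84 81 79 82 85 91 94 94 92 89 91 95 87 82]
tip -0.002 [53 67 80 83 82 86 86 85 85 85 86 85 88 92 94 96 88 84 84 83 81]
tip 0.000 [ 63  77  86  87  82  81  82  87 101 116 127 106  85  89  92  92  87  81
  81  80  79]
tip 0.002 [ 57  72  81  91  85  80  80  87 118 147 168 152  99  88  93  93  92  88
  85  80  78]
tip 0.004 [ 55  65  75  85  88  83  80  80 115 168 182 174 120  87  95  98  96  92
  82  78  78]
tip 0.006 [ 53  59  70  80  89  85  81  89 112 149 161 143 115  93  91  96  98  99
  90  81  78]
tip 0.008 [ 52  51  67  83  88  87  85  98 133 169 198 167 105  91  89  96 102 102
  98  92  88]
tip 0.010 [ 57  62  75  92  94  90  92  99 152 206 217 198 123  78  86  95 100 102
 103 100  95]
tip 0.012 [ 60  70  86  95  99  94  94 118 161 211 225 212 157  84  85  94  96  99
 102 104  98]
```

>>> send_rows:
  rows:
    - [[0.1,-0.008,0,0,0,0,0],[0.1,-0.008,0,0,0,0,0],[0.1,-0.008,0,0,0,0,0],[0.1,-0.006,0,0,0,0,0],[0.1,-0.004,0,0,0,0,0],[0.1,0,0,0,0,0,0],[0.1,0,0,0,0,0,0]]

```text
time_s: 7.7
position: [0.5155, -0.1463, 0.0565]
tool_rot: [-0.0, 0.569, 0.822, 0.0]
force: [-0.6, 3.9, 2.6]
width: 0.0315
gripper_force: 50.0
```

```bash
cat > m.py <<'E'
from h import *
import sys
q=ctrl.sense(); print(q['position'],q['force'],q['wrist_torque'],q['width'],q['tool_rot'])
print('travel',np.linalg.norm(q['position'][:2]-[.4292,.0813]))
s=snap('top',sys.argv[1]); b=snap('scene',sys.argv[1]+'s')
a=np.radians(-69.4); d=np.array([np.cos(a),np.sin(a),0]); n=np.array([-d[1],d[0],0])
g=ray(ld('t4'),[(240+651.5/6-.5,120+226.5/6-.5)],.0755)[0]
I=s['img'].astype(np.float32); k=np.arange(-.015,.0151,.0015)
for off in (-.034,-.029,-.024,-.019,-.014):
    p=proj(s,(g+n*off)*[1,1,0]+[0,0,.078]+np.outer(k,d)).astype(np.float32)
    print(off,cv2.remap(I[:,:,0]-I[:,:,2],p[:,0],p[:,1],cv2.INTER_LINEAR)[:,0].round().astype(int))
A=cv2.resize(s['img'][120:220,240:360],(480,400),interpolation=cv2.INTER_CUBIC)
B=cv2.resize(b['img'][180:260,220:390],(680,320),interpolation=cv2.INTER_CUBIC)[:200]
B=cv2.resize(b['img'][190:250,220:380],(533,200),interpolation=cv2.INTER_CUBIC)
o=np.zeros((600,533,3),np.uint8); o[:400,:480]=A; o[400:]=B
cv2.imwrite(f'pics/{sys.argv[1]}c.png',o[:,:,::-1])
E
python3 m.py t5
```

```text
[ 0.51545963 -0.14625568  0.05651816] [-0.61432081  3.87452133  2.57787022] [0.68364301 0.32670544 0.05205024] 0.031504452537366036 [-4.30605159e-04  5.69296297e-01  8.22132189e-01  4.52052430e-04]
travel 0.243356350096695
-0.034 [59 61 64 64 63 57 48 30 24 23 23 24 25 25 25 24 23 23 24 25 26]
-0.029 [61 64 64 63 61 57 42 24 25 25 24 23 22 24 26 25 25 24 23 22 23]
-0.024 [57 58 57 57 60 58 48 33 23 23 25 24 24 23 23 23 24 24 23 20 20]
-0.019 [57 59 61 61 61 57 48 31 21 24 26 26 24 24 25 24 22 21 21 22 22]
-0.014 [62 61 60 60 59 55 41 24 20 22 23 25 25 25 24 23 22 21 21 22 24]
```

View pics/t5c.png

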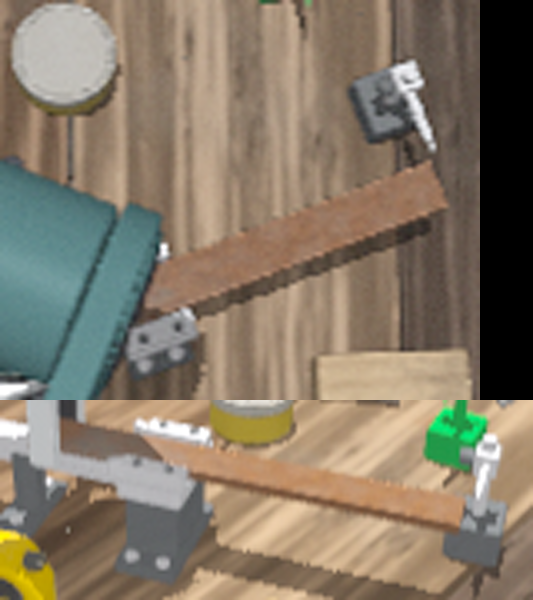

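About 5.5 mm remain. The bar is flat and straight, with the tip beside its front edge.

>>> send_rows:
  rows:
    - [[0.1,-0.002,0,0,0,0,0],[0.1,-0.002,0,0,0,0,0],[0.1,-0.0015,0,0,0,0,0],[0.1,0,0,0,0,0,0],[0.1,0,0,0,0,0,0],[0.1,0,0,0,0,0,0],[0.1,0,0,0,0,0,0],[0.1,0,0,0,0,0,0]]

```text
time_s: 8.6
position: [0.5173, -0.1515, 0.0566]
tool_rot: [-0.0, 0.569, 0.822, 0.0]
force: [-2.1, 3.9, 3.3]
width: 0.0317
gripper_force: 50.0
```

```bash
python3 m.py t6
```

```text
[ 0.51730958 -0.15146603  0.05655692] [-2.1169729   3.85383928  3.26666168] [ 0.8116175   0.35914704 -0.0351619 ] 0.03167662529712587 [-3.79088464e-04  5.69271525e-01  8.22149432e-01  3.14111392e-04]
travel 0.24888415567878497
-0.034 [60 57 56 57 60 62 64 64 63 59 43 20 20 22 24 25 25 24 25 25 26]
-0.029 [54 56 57 58 61 63 63 62 58 51 35 23 22 24 24 23 21 21 23 23 23]
-0.024 [56 56 56 57 59 60 60 59 56 47 36 27 23 23 22 21 20 21 22 24 23]
-0.019 [59 58 57 57 58 60 62 63 61 55 45 31 25 25 24 22 22 22 22 22 22]
-0.014 [60 61 61 61 61 60 59 58 56 53 39 20 22 24 25 24 22 21 21 21 23]
```

```bash
python3 - <<'E'
from h import *
b=ld('t6s'); g=ray(ld('t4'),[(240+651.5/6-.5,120+226.5/6-.5)],.0755)[0]
a=np.radians(-69.4); d=np.array([np.cos(a),np.sin(a),0]); n=np.array([-d[1],d[0],0])
g[2]=.074
x0,y0=335,190
A=cv2.resize(b['img'][y0:y0+50,x0:x0+40],(400,500),interpolation=cv2.INTER_CUBIC)[:,:,::-1].copy()
B=A.copy()
pts=[g+n*o+[0,0,z] for o,z in((0,0),(-.008,.004),(-.040,.004),(-.040,-.004),(-.008,-.004))]
P=((proj(b,pts)-[x0,y0]+.5)*10-.5).round().astype(int); print(P.tolist())
for i,p in enumerate(P): cv2.circle(B,tuple(map(int,p)),3,(0,0,255) if i else (255,0,0),-1)
cv2.imwrite('pics/f6.png',np.hstack([A,B]))
print(proj(b,[g,g+d*.001])@np.eye(2)*10)
E
```

```text
[[277, 305], [274, 310], [253, 394], [248, 425], [269, 340]]
[[3622.06169678 2200.41134516]
 [3626.76742653 2201.35360244]]
```

View pics/f6.png

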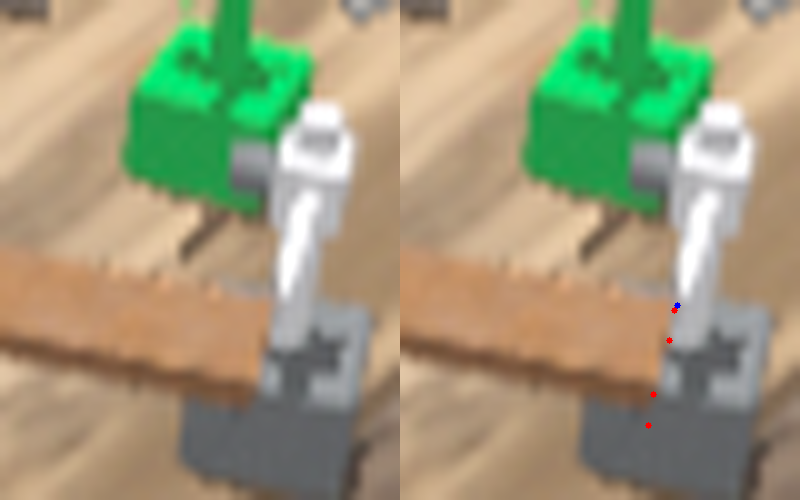

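The end face lines up with the tip in both views; the scriber tip is near (282,297) and the bar's far corner near (275,298). I'll nudge it 0.5 mm, let it settle, then hand in.

>>> send_rows:
  rows:
    - [[0.1,-0.0005,0,0,0,0,0],[0.1,0,0,0,0,0,0],[0.1,0,0,0,0,0,0],[0.1,0,0,0,0,0,0],[0.1,0,0,0,0,0,0],[0.1,0,0,0,0,0,0],[0.1,0,0,0,0,0,0],[0.1,0,0,0,0,0,0]]

```text
time_s: 9.5
position: [0.5174, -0.1517, 0.0565]
tool_rot: [-0.001, 0.569, 0.822, 0.0]
force: [-1.9, 5.4, 4.0]
width: 0.0313
gripper_force: 50.0
```

```bash
python3 m.py t7; python3 -c "
from h import *
print(abs(ctrl.sense()['qvel']).max()); print(ctrl.sign_off())"
```

```text
[ 0.51737714 -0.15173017  0.05648321] [-1.93191584  5.3749122   4.0145997 ] [0.86702019 0.343062   0.01580483] 0.031345177753917756 [-6.19759707e-04  5.69261294e-01  8.22156331e-01  4.02774840e-04]
travel 0.24915511317559452
-0.034 [60 58 57 58 59 61 62 60 60 56 42 23 23 25 24 24 24 24 24 25 28]
-0.029 [52 56 59 59 61 63 65 66 61 55 39 25 22 23 26 26 25 25 24 22 21]
-0.024 [54 54 56 57 58 58 58 60 63 59 49 34 25 23 20 21 22 23 24 22 21]
-0.019 [56 57 59 59 57 58 59 61 63 58 46 30 24 25 24 21 21 21 21 19 20]
-0.014 [59 60 62 61 60 58 58 60 57 53 39 22 23 24 24 24 23 22 22 22 24]
0.0029053459928899163
the job is handed in; nothing more can be done
None
```

I slid the bar through the head until its leading end was level with the gauge tip, to within about 1 mm by the camera images. I handed it in with the tail still gripped, the bar flat and at rest, at about 9.5 s.

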